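# Sort the lantern batteries and lift the swollen one with tongs

## Task

Sort the lantern batteries on the stone slab: stand the straight round cell upright in either bay of the battery holder, and put the square block battery into the cup, which must stay standing. Then pick up the tongs, close them on the swollen barrel-shaped cell and lift it, never touching that cell with the robot itself, and finish while still holding it in the tongs about 10 cm clear of the slab, with the tongs clear of the slab too. Leave the lantern, the tin and the comb where they are.

Things in the scene. Friction and masses are not known exactly. Their poses are not given: they have to be found in the camera images.
- round_cell: straight round battery cell in a grey jacket, 33 mm diameter, 61 mm tall with its small steel nub, about 140 g, standing on the slab; origin at the centre of its underside, z up its axis
- block_battery: square-edged grey block battery, 17.5 mm (its x) by 26.5 mm (its y), 46 mm tall plus 2.5 mm terminal studs on top, about 46 g, standing on the slab; origin at the centre of its underside, z up
- block_middle (a point): the middle of the block battery, 23 mm above its underside
- swollen_cell: swollen, barrel-shaped grey cell, shorter than the round one: 50 mm tall with its nub, 25 mm diameter at the ends bulging to 34 mm between 18 and 30 mm above its underside, about 90 g, standing on the slab; not to be touched by the robot; origin at the centre of its underside, z up its axis
- swollen_middle (a point): the middle of the swollen cell, 24 mm above its underside
- holder: red plastic battery holder, fixed to the slab: an open tray 70 mm (its x) by 116 mm (its y), 30 mm high, walls and floor 5 mm thick; a 5 mm divider of full height at its y = 0 makes two empty bays, each 60 by 50.5 mm inside, centres at its y = +28 and -28 mm; origin at the centre of its underside, z up
- cup: small hard silicone cup, loose, about 120 g, mouth 90 mm outside diameter, narrower at the foot, 45 mm high, 4 mm wall, about 5 mm floor; origin at the centre of its underside, z up
- tongs: steel kitchen tongs, about 90 g, 214 mm long, lying on the slab on the edges of their strips, so the two arms open and close sideways, level with the slab. x points along the middle line from hinge to jaws, y to the left arm, z up; origin on the middle line at slab level, 100 mm ahead of the hinge, under point tongs_grip
- tongs_grip (a point): where to grip the tongs (near the centre of mass), 18 mm above the tongs' origin. Each arm has here a flat upright grip plate, 45 mm long, 2 to 34 mm above the slab. Width over both plates: about 55 mm open (at rest), 38 mm and parallel when closed on the swollen cell. Squeezed lightly to 50 mm they can be lifted and carried with the jaws still about 55 mm apart
- tongs_jaws (a point): the middle between the two jaws, on the middle line, 95 mm ahead of the tongs' origin and 14 mm above it. The jaws are shallow upright V-shaped plates, 28 mm high, lower edges at the origin's level; the gap between them is about 65 mm open and falls by 1.95 mm for each 1 mm less over the grip plates
- tongs_left: left arm of the tongs (+y side) with its jaw; origin on the hinge at slab level; axes parallel to the tongs' when open, turns 0.08 rad about z as the tongs close on the swollen cell. A spring always presses the arms open: 3 N at the grip plates when open, about 7 N when on the swollen cell; both arms move alike
- tongs_right: right arm of the tongs (-y side), the mirror image of the left one; same origin
- lantern: tall orange solar lantern, 100 mm diameter, 180 mm tall with a wire bail up to 203 mm, loose; leave alone; origin at the centre of its underside
- tin: aluminium tin with its hinged lid shut, 83 by 123 mm, 41 mm high, loose; leave alone; origin at the centre of its underside
- comb: wooden comb lying flat, 46 mm (its x) by 150 mm (its y), 10 mm thick, loose; leave alone; origin at slab level under its middle
Mind the look-alikes: they are no part of the job. What is shaped like the round_cell but orange is not meant. Leave any yellow look-alike of the block_battery alone.

How it is judged:
On the way, in this order (a step that is already met when the one before it is completed fails the run):
1. the round cell stands in a bay of the holder and the block battery is in the upright cup, both let go (x of round_cell in the frame of holder between -0.035 and 0.035 m and y of round_cell in the frame of holder between -0.058 and 0.058 m and z of round_cell in the frame of holder below 0.012 m and angle between round_cell's own z axis and vertical below 0.25 rad and horizontal distance between block_middle and cup below 0.036 m and z of block_middle in the frame of cup below 0.043 m and angle between cup's own z axis and vertical below 0.2 rad and contact force between the fingers and round_cell below 0.1 N and contact force between the fingers and block_battery below 0.1 N), for 0.2 s.
2. the swollen cell is held between both jaws of the gripped tongs, off the slab (contact force between each of tongs_left, tongs_right and swollen_cell above 0.5 N and contact force between the fingers and tongs_left above 1 N and contact force between the fingers and tongs_right above 1 N and height (world z) of tongs_jaws above 0.025 m and height (world z) of tongs_left above 0.01 m and height (world z) of swollen_middle above 0.045 m), for 0.2 s.
At the end, for the whole second after the job is handed in: Round cell upright in a holder bay (tilt under 0.25 rad), block inside the upright cup (middle within 36 mm of its axis), both let go; fingers grip both tong arms, both jaws press the swollen cell, its middle over 90 mm above the slab, still, it and the tongs resting on nothing else (all of step 1 and contact force between each of tongs_left, tongs_right and swollen_cell above 0.5 N and contact force between the fingers and tongs_left above 1 N and contact force between the fingers and tongs_right above 1 N and height (world z) of tongs_jaws above 0.025 m and height (world z) of tongs_left above 0.01 m and height (world z) of swollen_middle above 0.09 m and linear speed of swollen_cell below 0.05 m/s and linear speed of each of round_cell, block_battery below 0.03 m/s and contact force between each of swollen_cell, tongs and tin below 0.1 N and contact force between each of swollen_cell, tongs and lantern below 0.1 N and contact force between each of swollen_cell, tongs and holder below 0.1 N and contact force between each of swollen_cell, tongs and cup below 0.1 N and contact force between each of swollen_cell, tongs and comb below 0.1 N); the arm keeps its last pose, push and grip.
It fails at once if the robot itself touches the swollen cell (contact force between any of the fingers, the arm and swollen_cell above 0.3 N).
It fails at once if the lantern, the tin or the comb is moved more than 30 mm (distance of any of lantern, tin, comb from where it was at the start of the episode above 0.03 m).
It also fails if it takes over 72 s, if anything falls off the work surface, if the arm or the gripper's body presses on something with over 40 N, if the wrist force passes 120 N, or if a joint passes its speed limit or range.

## Robot

A 6-joint arm with a two-finger parallel gripper is mounted at the origin on the work surface. World frame = base frame: x ahead of the robot, y to its left, z up, the work surface at z = 0. Lengths are in m, angles in rad, forces in N, time in s.
With the tool pointing down it reaches from about 0.35 to 0.725 m from the base axis. Payload 6 kg.
Tool frame: the origin (TCP) lies midway between the tips of the shut fingers; the grasp point (between the pads) lies 19 mm behind it; x points along the fingers, y is the direction in which the jaws open and shut, and the axes are right-handed (so a half turn about x gives the same grasp; the last joint's range is limited). The gripper opens to 85 mm and grips with 20 to 120 N. Pads are 22 mm wide; open, the fingers measure 114 mm over their backs; the gripper's body (76 mm by 85 mm) begins 54 mm behind the grasp point. The pads swing forward as they close: fully open they stand 13 mm farther back than shut.
Start: joints at [-0.991, 0.04, 0.085, 0, -1.615, -0.334], TCP at [0.146, -0.582, 0.231] pointing down, gripper open.
Joint ranges: [-2.56, 2.56], [-1.29, 2.01], [-1.08, 1.49], [-3.29, 1.98], [-2.81, -0.18], [-2.99, 2.99]. Speed limits (rad/s): [2.57, 2.57, 3.01, 3.14, 3.14, 3.14].

## Interface

Orientations are given as a rotation vector (axis times angle).
In Python, from workcell import arm gives the robot as it stands.
- The arm moves only by the tool servo_tool, never from a script. Its arguments are lists of equal length, an entry for each row: "translation": the shift along the tool's x, y, z in cm, a list of three; "twist": the turn, a rotation vector about the tool's x, y, z in rad, a list of three; "grip": the finger opening in cm, from 0 to 8.54. In form: {"translation": [[x, y, z], ...], "twist": [[rx, ry, rz], ...], "grip": [grip, ...]}. A call has 1 to 20 rows; each row shifts and turns the commanded pose from where the row before left it, along the tool's axes as they then stand; what a row does not reach is not made up. A row lasts 1/12 s, in which the tool goes at most 41.7 mm and 7.16 degrees, less where a joint would pass 70% of its speed; a pose out of reach is approached as far as the arm can. A call with a gripper value outside its range is refused whole. The fingers move at their own pace and stop on an object; "newtons" is the grip in N (left out, the last holds). Time passes only in rows, so rows that do not move let the fingers close. It gives the time, the measured TCP pose, the force and the opening at its end, in the units of the state.
- arm.sense(): the state, without advancing time (a new reading comes with each control period).
- arm.snapshot(name): name is "scene" or "top" or "wrist"; returns the picture (400x640x3 uint8, red, green, blue); there is no depth.
- arm.camera_info(name): a dict with "intrinsics" (3x3 intrinsics, pixels), "rvec" (rotation vector, rad) and "tvec" (3), from world to camera coordinates, as OpenCV has them; the wrist camera has in their place "hand_eye" (4x4, takes a point from camera to tool coordinates, whose origin is the TCP and whose axes are the tool frame's). Camera axes: x right, y down, z forward; pixel columns grow to the right and rows downward; lengths in m; the calibration is good to about 2 mm. A picture is of the moment at which its call begins: read the wrist's pose just before it. camera_info takes no time and is no camera call.
- arm.sign_off(): hands the job in, once; it reports no verdict.
The state is a dict: "time": time; "joint_positions": joint angles; "qvel": joint speeds; "tau": joint torques, N m; "position": TCP position; "orientation": TCP orientation; "ft_force": force on the tool from outside, world axes, zero at the start; "wrist_torque": the same for the moment, N m; "opening": finger opening in m.
Only numpy, scipy, OpenCV 4.12 (cv2) and the standard library are available. Lean on these libraries where they do the work, as an engineer would, in place of code of your own. Each camera call takes 0.05 s, during which the arm holds its last target. There are 200 camera calls.

## Working session

There is one attempt and no reset: what is moved stays moved. The work goes in short steps, Python scripts to look and compute and a tool call to move; the robot and the scene stay as the last step left them, time stands still between calls to the robot, and variables do not carry over. Pictures are saved under pics/ and viewed, about 8 in all and at most 12, crops included, and the job is handed in when it is done.

Besides the shell and the picture viewer there is one more tool, called after "Call:" by a JSON object that holds its "api" and its "payload", one argument or row to a line. servo_tool: Moves the arm, as the interface text tells. Its arguments: {"type":"object","properties":{"translation":{"type":"array","items":{"type":"array","items":{"type":"number"}}},"twist":{"type":"array","items":{"type":"array","items":{"type":"number"}}},"grip":{"type":"array","items":{"type":"number"}},"newtons":{"type":"number"}},"required":["translation","twist","grip"]}

```bash
ls; mkdir -p pics
python3 - <<'E'
from workcell import arm
import cv2,numpy as np
s=arm.sense();print({k:np.round(v,4) for k,v in s.items()})
for n in ("scene","top","wrist"):
    im=arm.snapshot(n);cv2.imwrite(f"pics/{n}0.png",im[...,::-1]);print(n,arm.camera_info(n))
E
```

```text
pics
{'time': np.float64(0.0), 'joint_positions': array([-9.9130e-01,  4.0800e-02,  8.3800e-02, -5.0000e-04, -1.6155e+00,
       -3.3370e-01]), 'qvel': array([ 0.0004,  0.0007, -0.0003, -0.0009, -0.0007,  0.0011]), 'tau': array([-8.00000e-04, -3.68205e+01,  3.47416e+01,  6.93230e+00,
       -5.40000e-03, -0.00000e+00]), 'position': array([ 0.146 , -0.5816,  0.2303]), 'orientation': array([-0.1916,  1.5625,  0.1944]), 'ft_force': array([ 0.2211, -0.242 ,  0.5782]), 'wrist_torque': array([ 0.0013,  0.0159, -0.0138]), 'opening': np.float64(0.0855)}
scene {'intrinsics': array([[378.06614138,   0.        , 315.03699643],
       [  0.        , 378.06614138, 193.24724991],
       [  0.        ,   0.        ,   1.        ]]), 'rvec': array([ 2.05220286,  1.00976839, -0.48866078]), 'tvec': array([-0.32157725, -0.25964177,  1.23414521])}
top {'intrinsics': array([[391.25897085,   0.        , 319.56183698],
       [  0.        , 391.25897085, 199.44994501],
       [  0.        ,   0.        ,   1.        ]]), 'rvec': array([ 2.17376595, -2.15057012,  0.13484449]), 'tvec': array([-0.04343528,  0.55037529,  0.95182453])}
wrist {'intrinsics': array([[312.20011543,   0.        , 318.01863961],
       [  0.        , 312.20011543, 198.19587465],
       [  0.        ,   0.        ,   1.        ]]), 'hand_eye': array([[-1.62603366e-04, -3.19642797e-01,  9.47538103e-01,
        -1.42470865e-01],
       [ 9.99998831e-01,  1.38859223e-03,  6.40034082e-04,
         5.59322173e-04],
       [-1.52032633e-03,  9.47537099e-01,  3.19642197e-01,
        -8.20152624e-02],
       [ 0.00000000e+00,  0.00000000e+00,  0.00000000e+00,
         1.00000000e+00]])}
```

View pics/top0.png

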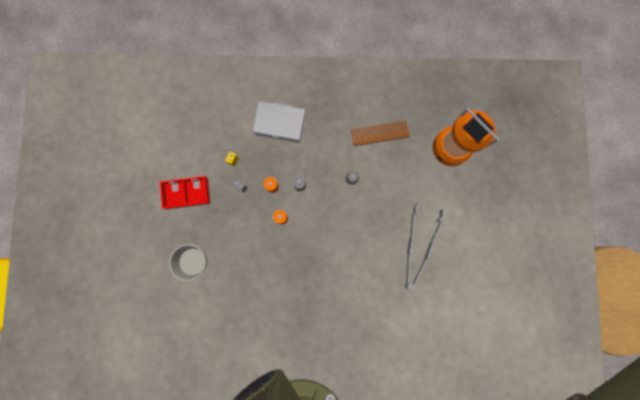

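View pics/scene0.png

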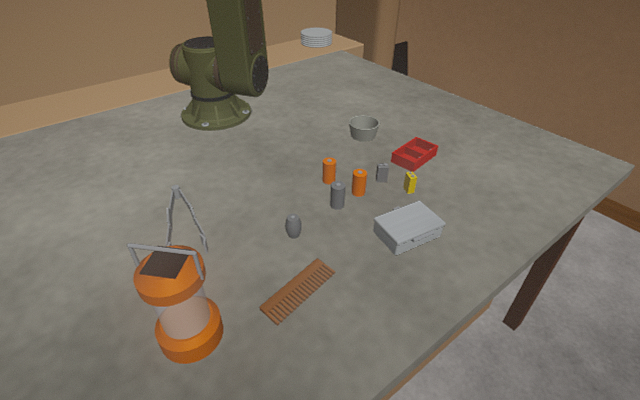

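The top view shows the holder at about (185,193), the cup at (188,262), the grey block at (240,186) and the round cell at (300,184). The swollen cell is at (352,178), and the tongs' hinge is at (410,287) with jaws near (415,205) and (441,212). The orange and yellow look-alikes stand around the round cell and the block. Next: coarse positions.

```bash
cat > h.py <<'E'
import cv2,numpy as np
from workcell import arm
from scipy.spatial.transform import Rotation as R
def cam(n,s=None):
    c=arm.camera_info(n);K=c["intrinsics"]
    if n=="wrist":
        s=s or arm.sense();T=np.eye(4);T[:3,:3]=R.from_rotvec(s["orientation"]).as_matrix();T[:3,3]=s["position"]
        T=T@c["hand_eye"];return K,T[:3,:3],T[:3,3]
    Rm=cv2.Rodrigues(c["rvec"])[0];return K,Rm.T,-Rm.T@c["tvec"]
def ray(C,uv,z):
    K,Rw,o=C;uv=np.atleast_2d(uv).astype(float)
    d=(Rw@np.linalg.inv(K)@np.c_[uv,np.ones(len(uv))].T).T
    return o+d*((z-o[2])/d[:,2])[:,None]
def proj(C,P):
    K,Rw,o=C;q=(K@Rw.T@(np.atleast_2d(P)-o).T).T;return q[:,:2]/q[:,2:]
def shot(n,name):
    s=arm.sense();im=arm.snapshot(n)[...,::-1].copy();cv2.imwrite(f"pics/{name}.png",im);return im,cam(n,s)
def tool():
    s=arm.sense();M=R.from_rotvec(s["orientation"]).as_matrix();return s,s["position"],M
E
python3 - <<'E'
from h import *
C=cam("top");print("cam",C[2])
for n,uv,z in [("holder",(185,193),.03),("cup",(188,262),.045),("block",(240,186),.047),("round",(300,184),.06),("orange1",(271,184),.06),("orange2",(280,217),.06),("yellow",(231,158),.047),("swollen",(352,178),.049),("hinge",(410,287),.017),("jawL",(415,205),.02),("jawR",(441,212),.02),("tin",(279,121),.04),("comb",(380,133),.01),("lantern",(455,145),.0)]:
    print(n,np.round(ray(C,uv,z)[0],3), "r=%.3f"%np.hypot(*ray(C,uv,z)[0][:2]))
s,p,M=tool();print(M.round(3))
im=cv2.imread("pics/top0.png");hsv=cv2.cvtColor(im,cv2.COLOR_BGR2HSV)
m=((hsv[...,1]>150)&((hsv[...,0]<5)|(hsv[...,0]>174))&(hsv[...,2]>60)).astype(np.uint8);m[:,300:]=0
c=max(cv2.findContours(m,0,2)[0],key=cv2.contourArea);r=cv2.minAreaRect(c);b=ray(C,cv2.boxPoints(r),.03);print("holder c",b.mean(0),np.round(b,3))
v=im[140:310,150:470];cv2.imwrite("pics/topcrop.png",cv2.resize(v,None,fx=2.5,fy=2.5,interpolation=2))
E
```

```text
cam [ 0.43342402 -0.0331171   1.01084934]
holder [0.564 0.302 0.03 ] r=0.640
cup [0.392 0.281 0.045] r=0.483
block [0.581 0.161 0.047] r=0.603
round [0.585 0.011 0.06 ] r=0.585
orange1 [0.584 0.082 0.06 ] r=0.590
orange2 [0.503 0.058 0.06 ] r=0.507
yellow [0.651 0.186 0.047] r=0.677
swollen [ 0.604 -0.118  0.049] r=0.615
hinge [ 0.335 -0.265  0.017] r=0.428
jawL [ 0.541 -0.281  0.02 ] r=0.610
jawR [ 0.524 -0.347  0.02 ] r=0.628
tin [0.751 0.068 0.04 ] r=0.754
comb [ 0.732 -0.195  0.01 ] r=0.757
lantern [ 0.704 -0.395  0.   ] r=0.808
[[-0.    -0.243  0.97 ]
 [ 0.001  0.97   0.243]
 [-1.     0.001 -0.   ]]
holder c [0.56632166 0.30509065 0.03      ] [[0.594 0.372 0.03 ]
 [0.61  0.25  0.03 ]
 [0.539 0.239 0.03 ]
 [0.523 0.359 0.03 ]]
```

View pics/topcrop.png

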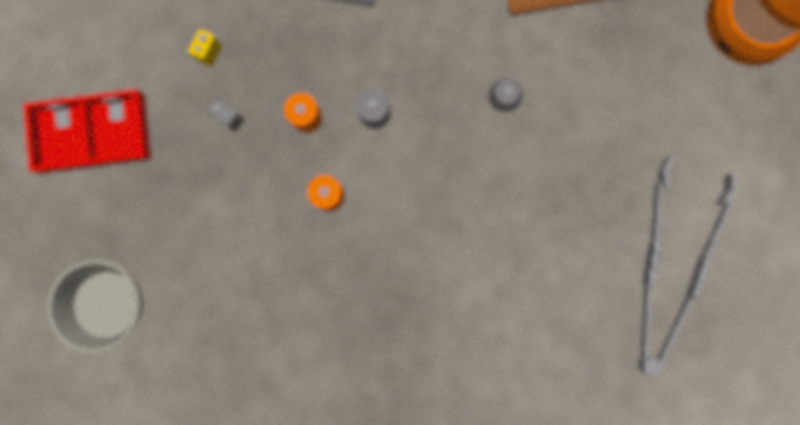

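The crop confirms the layout: grey round cell at crop (373,107), grey block at (226,115) and swollen cell at (505,94). The tongs' hinge is at (652,368), with jaws at (665,165) and (728,185). I'm turning the jaws to open along world x and moving over the cells for a near view.

Call:
{"api": "servo_tool", "payload": {
  "translation": [
    [0, 0, 0],
    [0, 0, 0],
    [0, 0, 0],
    [0, 0, 0],
    [0, 0, 0],
    [0, 0, 0],
    [0, 0, 0],
    [0, 0, 0],
    [0, 0, 0],
    [0, 0, 0],
    [0, 0, 0]
  ],
  "twist": [
    [-0.12, 0, 0],
    [-0.12, 0, 0],
    [-0.12, 0, 0],
    [-0.12, 0, 0],
    [-0.12, 0, 0],
    [-0.12, 0, 0],
    [-0.12, 0, 0],
    [-0.12, 0, 0],
    [-0.12, 0, 0],
    [-0.12, 0, 0],
    [-0.12, 0, 0]
  ],
  "grip": [8.5, 8.5, 8.5, 8.5, 8.5, 8.5, 8.5, 8.5, 8.5, 8.5, 8.5]
}}

```text
time: 1.07
position: [0.146, -0.5818, 0.2308]
orientation: [-1.209, 1.208, 1.21]
ft_force: [0.5, 0.9, 0.4]
opening: 0.0847
```

Call:
{"api": "servo_tool", "payload": {
  "translation": [
    [0, -2.07, 2.8],
    [0, -2.07, 2.8],
    [0, -2.07, 2.8],
    [0, -2.07, 2.8],
    [0, -2.07, 2.8],
    [0, -2.07, 2.8],
    [0, -2.07, 2.8],
    [0, -2.07, 2.8],
    [0, -2.07, 2.8],
    [0, -2.07, 2.8],
    [0, -2.07, 2.8],
    [0, -2.07, 2.8],
    [0, -2.07, 2.8],
    [0, -2.07, 2.8],
    [0, -2.07, 2.8],
    [0, -2.07, 2.8],
    [0, -2.07, 2.8],
    [0, -2.07, 2.8],
    [0, -2.07, 2.8],
    [0, -2.07, 2.8]
  ],
  "twist": [
    [0, 0, 0],
    [0, 0, 0],
    [0, 0, 0],
    [0, 0, 0],
    [0, 0, 0],
    [0, 0, 0],
    [0, 0, 0],
    [0, 0, 0],
    [0, 0, 0],
    [0, 0, 0],
    [0, 0, 0],
    [0, 0, 0],
    [0, 0, 0],
    [0, 0, 0],
    [0, 0, 0],
    [0, 0, 0],
    [0, 0, 0],
    [0, 0, 0],
    [0, 0, 0],
    [0, 0, 0]
  ],
  "grip": [8.5, 8.5, 8.5, 8.5, 8.5, 8.5, 8.5, 8.5, 8.5, 8.5, 8.5, 8.5, 8.5, 8.5, 8.5, 8.5, 8.5, 8.5, 8.5, 8.5]
}}

```text
time: 2.73
position: [0.5635, -0.0223, 0.231]
orientation: [-1.205, 1.212, 1.206]
ft_force: [0.2, 0.1, 0.1]
opening: 0.0848
```

Call:
{"api": "servo_tool", "payload": {
  "translation": [
    [0, 0, 0],
    [0, 0, 0],
    [0, 0, 0]
  ],
  "twist": [
    [0, 0, 0],
    [0, 0, 0],
    [0, 0, 0]
  ],
  "grip": [8.5, 8.5, 8.5]
}}

```text
time: 2.98
position: [0.5626, -0.024, 0.2309]
orientation: [-1.206, 1.212, 1.206]
ft_force: [0.1, 0.2, 0.5]
opening: 0.0851
```

Run:
```python
from h import *
s,p,M=tool();print(p.round(4),M.round(3),s["joint_positions"].round(2))
im,C=shot("wrist","w1")
for n,P in dict(round=(.585,.011,.06),block=(.581,.161,.047),swollen=(.604,-.118,.049),holder=(.566,.305,.03),cup=(.392,.281,.045)).items(): print(n,proj(C,P).round(0))
```

```text
[ 0.5626 -0.024   0.2309] [[-0.001 -1.     0.005]
 [-0.     0.005  1.   ]
 [-1.     0.001 -0.   ]] [ 0.31 -0.06 -0.01  0.   -1.62 -0.32]
round [[297. 208.]]
block [[304. 316.]]
swollen [[275.  80.]]
holder [[316. 389.]]
cup [[441. 385.]]
```

View pics/w1.png

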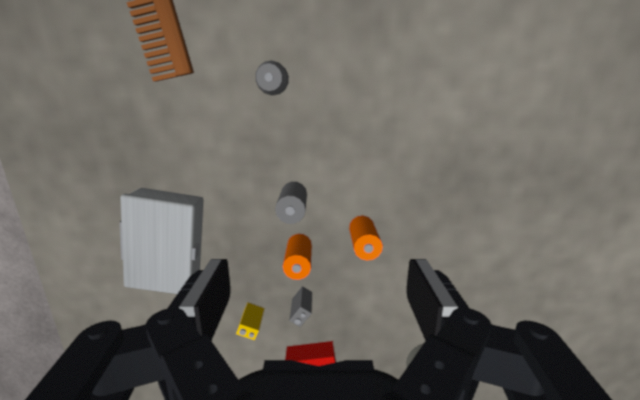

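The wrist view shows the round cell's nub at (289,210), the swollen cell's at (268,77) and the block top at about (300,317). These sit a few pixels from the predictions. I'll measure them together with the block's yaw.

Run:
```python
from h import *
im=cv2.imread("pics/w1.png");s=arm.sense();C=cam("wrist",s)
g=cv2.cvtColor(im,cv2.COLOR_BGR2GRAY).astype(float);hsv=cv2.cvtColor(im,cv2.COLOR_BGR2HSV)
for n,(u,v),z in [("round",(289,210),.061),("swollen",(268,77),.05)]:
    w=g[v-10:v+11,u-10:u+11];m=(w>np.percentile(w,93));y,x=np.nonzero(m);uv=(x.mean()+u-10,y.mean()+v-10);print(n,np.round(uv,1),ray(C,uv,z).round(4), len(x))
cr=im[275:345,225:325];cv2.imwrite("pics/blk.png",cv2.resize(cr,None,fx=8,fy=8,interpolation=2))
# red holder near edge / cup
print("block",ray(C,(300,318),.0475).round(4))
```

```text
round [289.4 210.6] [[0.5933 0.0134 0.061 ]] 30
swollen [268.2  76.8] [[ 0.6103 -0.1211  0.05  ]] 31
block [[0.586  0.1642 0.0475]]
```

View pics/blk.png

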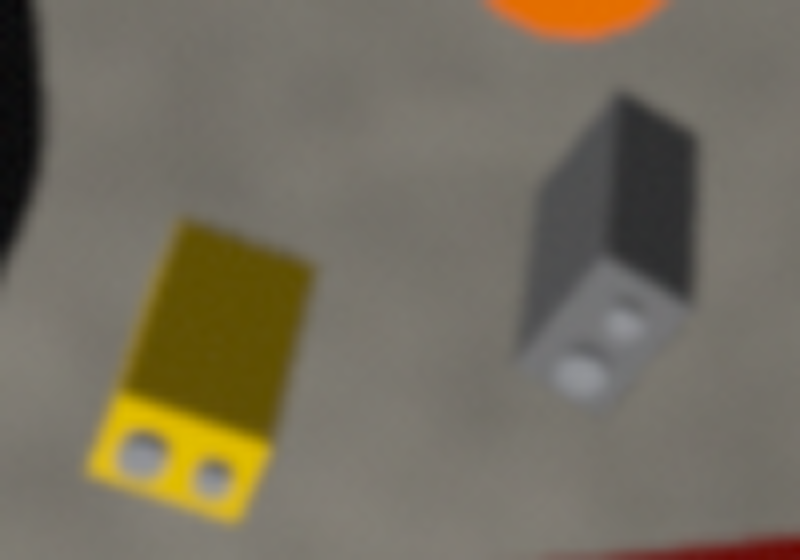

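The block's top corners in the crop are (605,262), (690,305), (603,405) and (517,365), with two studs on its long axis. I'm moving over the round cell at medium height and working out the block's pose at the same time.

Call:
{"api": "servo_tool", "payload": {
  "translation": [
    [1.75, -0.75, 0.95],
    [1.75, -0.75, 0.95],
    [1.75, -0.75, 0.95],
    [1.75, -0.75, 0.95],
    [0, 0, 0],
    [0, 0, 0],
    [0, 0, 0]
  ],
  "twist": [
    [0, 0, 0],
    [0, 0, 0],
    [0, 0, 0],
    [0, 0, 0],
    [0, 0, 0],
    [0, 0, 0],
    [0, 0, 0]
  ],
  "grip": [8.5, 8.5, 8.5, 8.5, 8.5, 8.5, 8.5]
}}

```text
time: 3.62
position: [0.5931, 0.0128, 0.1628]
orientation: [-1.206, 1.211, 1.204]
ft_force: [-1.2, -0.1, 0.5]
opening: 0.0851
```

Run:
```python
from h import *
s0=dict(position=np.array([.5626,-.024,.2309]),orientation=np.array([-1.206,1.212,1.206]))
b=ray(cam("wrist",s0),np.array([(605,262),(690,305),(603,405),(517,365)])/8+[225,275],.046);print("block",b.mean(0).round(4),[np.linalg.norm(b[i]-b[(i+1)%4]).round(4) for i in range(4)])
l=[b[3]-b[0],b[2]-b[1]];print("long axis yaw",[np.arctan2(v[1],v[0]).round(3) for v in l])
im,C=shot("wrist","w2");s=arm.sense();print(s["position"])
print(proj(C,(.5933,.0134,.061)))
g=cv2.cvtColor(im,cv2.COLOR_BGR2GRAY)
u,v=proj(C,(.5933,.0134,.061))[0].astype(int)
cv2.imwrite("pics/w2c.png",cv2.resize(im[v-60:v+60,u-80:u+80],None,fx=4,fy=4,interpolation=2));print(u,v)
```

```text
block [0.5853 0.1637 0.046 ] [np.float64(0.0156), np.float64(0.0239), np.float64(0.0157), np.float64(0.0244)]
long axis yaw [np.float64(0.936), np.float64(0.938)]
[0.59324267 0.01292818 0.1631876 ]
[[317.99667512 197.94156418]]
317 197
```

View pics/w2c.png

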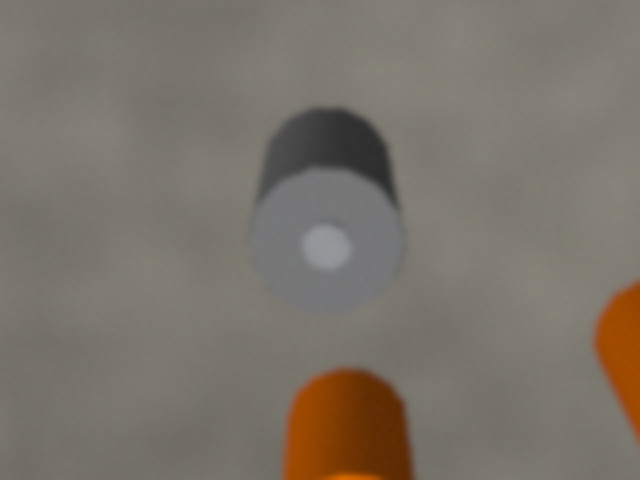

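The nub is at crop (327,247), i.e. (318.8,198.8), within 1 px of prediction, so the aim is good. Descending and gripping.

Call:
{"api": "servo_tool", "payload": {
  "translation": [
    [3, 0, 0],
    [3, 0, 0],
    [3, 0, 0],
    [2.5, 0, 0],
    [1.9, 0, 0],
    [0, 0, 0],
    [0, 0, 0],
    [0, 0, 0],
    [0, 0, 0],
    [0, 0, 0],
    [0, 0, 0],
    [0, 0, 0],
    [0, 0, 0],
    [0, 0, 0],
    [0, 0, 0]
  ],
  "twist": [
    [0, 0, 0],
    [0, 0, 0],
    [0, 0, 0],
    [0, 0, 0],
    [0, 0, 0],
    [0, 0, 0],
    [0, 0, 0],
    [0, 0, 0],
    [0, 0, 0],
    [0, 0, 0],
    [0, 0, 0],
    [0, 0, 0],
    [0, 0, 0],
    [0, 0, 0],
    [0, 0, 0]
  ],
  "grip": [8.5, 8.5, 8.5, 8.5, 8.5, 8.5, 3, 2.8, 2.8, 2.8, 2.8, 2.8, 2.8, 2.8, 2.8],
  "newtons": 40
}}

```text
time: 4.92
position: [0.594, 0.014, 0.0292]
orientation: [-1.207, 1.209, 1.204]
ft_force: [-1.5, 0.2, 7.3]
opening: 0.032
```

Call:
{"api": "servo_tool", "payload": {
  "translation": [
    [-3, 0, 0],
    [-3, 0, 0],
    [-3, 0, 0],
    [-0.36, 0.22, 3.15],
    [-0.36, 0.22, 3.15],
    [-0.36, 0.22, 3.15],
    [-0.36, 0.22, 3.15],
    [-0.36, 0.22, 3.15],
    [-0.36, 0.22, 3.15],
    [-0.36, 0.22, 3.15],
    [-0.36, 0.22, 3.15],
    [-0.36, 0.22, 3.15],
    [-0.36, 0.22, 3.15],
    [-0.36, 0.22, 3.15],
    [0, 0, 0],
    [0, 0, 0],
    [0, 0, 0]
  ],
  "twist": [
    [0, 0, 0],
    [0, 0, 0],
    [0, 0, 0],
    [0, 0, 0],
    [0, 0, 0],
    [0, 0, 0],
    [0, 0, 0],
    [0, 0, 0],
    [0, 0, 0],
    [0, 0, 0],
    [0, 0, 0],
    [0, 0, 0],
    [0, 0, 0],
    [0, 0, 0],
    [0, 0, 0],
    [0, 0, 0],
    [0, 0, 0]
  ],
  "grip": [2.8, 2.8, 2.8, 2.8, 2.8, 2.8, 2.8, 2.8, 2.8, 2.8, 2.8, 2.8, 2.8, 2.8, 2.8, 2.8, 2.8]
}}

```text
time: 6.33
position: [0.5703, 0.3604, 0.1563]
orientation: [-1.206, 1.213, 1.206]
ft_force: [-1.3, -0.2, -1.0]
opening: 0.032
```

Run:
```python
from h import *
im,C=shot("wrist","w3");s=arm.sense();print(s["position"],s["opening"],s["joint_positions"].round(2))
hsv=cv2.cvtColor(im,cv2.COLOR_BGR2HSV)
m=((hsv[...,1]>130)&((hsv[...,0]<5)|(hsv[...,0]>174))&(hsv[...,2]>50)).astype(np.uint8)
c=max(cv2.findContours(m,0,2)[0],key=cv2.contourArea);r=cv2.minAreaRect(c);print(r,cv2.boundingRect(c))
q=cv2.approxPolyDP(cv2.convexHull(c),6,True)[:,0];print(q.tolist());print(ray(C,q,.03).round(4))
```

```text
[0.57047308 0.35984852 0.15653815] 0.03181855795505211 [ 0.86  0.24  0.17 -0.   -1.5  -0.86]
((318.90997314453125, 122.3699951171875), (141.27992248535156, 88.52976989746094), 81.8698959350586) (266, 47, 101, 151)
[[352, 47], [366, 186], [291, 197], [266, 61]]
[[0.5432 0.2448 0.03  ]
 [0.5271 0.358  0.03  ]
 [0.5947 0.3681 0.03  ]
 [0.6109 0.2547 0.03  ]]
```

View pics/w3.png

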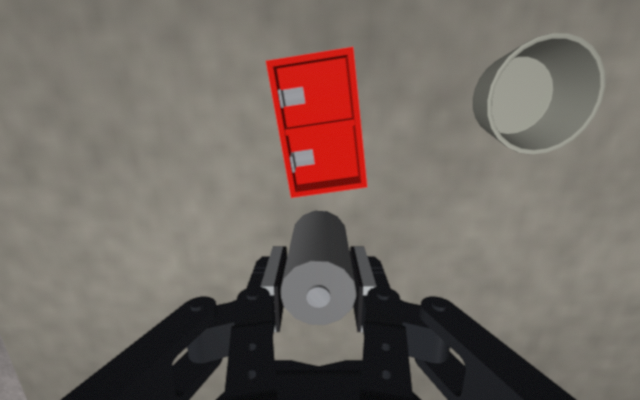

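The picture shows the cell held upright. The holder is unobstructed, with corners fitting 114 × 68 mm, and it has contact clips on its +x wall. The cup is at about (545,93). I'll place the cell in the near bay, 6 mm away from the clip.

Call:
{"api": "servo_tool", "payload": {
  "translation": [
    [0, 0.1, -2.7],
    [0, 0.1, -2.7],
    [0, 0.15, -2.8],
    [0, 0, 0],
    [3, 0, 0],
    [3, 0, 0],
    [3, 0, 0],
    [1.5, 0, 0],
    [1, 0, 0],
    [0.55, 0, 0],
    [0, 0, 0],
    [0, 0, 0]
  ],
  "twist": [
    [0, 0, 0],
    [0, 0, 0],
    [0, 0, 0],
    [0, 0, 0],
    [0, 0, 0],
    [0, 0, 0],
    [0, 0, 0],
    [0, 0, 0],
    [0, 0, 0],
    [0, 0, 0],
    [0, 0, 0],
    [0, 0, 0]
  ],
  "grip": [2.8, 2.8, 2.8, 2.8, 2.8, 2.8, 2.8, 2.8, 2.8, 2.8, 2.8, 2.8]
}}

```text
time: 7.38
position: [0.5673, 0.2785, 0.0378]
orientation: [-1.205, 1.21, 1.205]
ft_force: [-0.3, -0.3, -0.9]
opening: 0.032
```

Call:
{"api": "servo_tool", "payload": {
  "translation": [
    [0.3, 0, 0],
    [0, 0, 0],
    [0, 0, 0],
    [0, 0, 0],
    [0, 0, 0],
    [0, 0, 0],
    [0, 0, 0],
    [-3, 0, 0],
    [-3, 0, 0],
    [-3, 0, 0],
    [-2, 0, 0],
    [0, 0, 0],
    [0, 0, 0]
  ],
  "twist": [
    [0, 0, 0],
    [0, 0, 0],
    [0, 0, 0],
    [0, 0, 0],
    [0, 0, 0],
    [0, 0, 0],
    [0, 0, 0],
    [0, 0, 0],
    [0, 0, 0],
    [0, 0, 0],
    [0, 0, 0],
    [0, 0, 0],
    [0, 0, 0]
  ],
  "grip": [2.8, 2.8, 4, 5.5, 6, 6, 6, 6, 6, 6, 6, 6, 6]
}}

```text
time: 8.47
position: [0.5672, 0.279, 0.1452]
orientation: [-1.205, 1.208, 1.205]
ft_force: [-0.0, -0.3, -0.4]
opening: 0.0599
```

Run:
```python
from h import *
im,C=shot("wrist","w4");s,p,M=tool();print(p.round(4),s["opening"])
print("block pred",proj(C,(.5853,.1637,.046)))
print("cell nub pred",proj(C,(.567,.278,.066)))
# cup rim from w3: light, low saturation
s3=dict(position=np.array([.5705,.3598,.1565]),orientation=np.array([-1.206,1.213,1.206]));C3=cam("wrist",s3)
i3=cv2.imread("pics/w3.png");d=cv2.absdiff(i3,np.full_like(i3,0));g=cv2.cvtColor(i3,cv2.COLOR_BGR2GRAY)
sub=g[20:170,460:625];e=cv2.Canny(cv2.GaussianBlur(sub,(3,3),0),40,100)
P=ray(C3,np.argwhere(e)[:,::-1]+[460,20],.045)[:,:2]
# consensus circle r=45mm
from scipy.optimize import least_squares
best=(0,)
for cx in np.arange(.33,.43,.002):
  for cy in np.arange(.23,.33,.002):
    n=(abs(np.hypot(*(P-[cx,cy]).T)-.045)<.0015).sum()
    if n>best[0]:best=(n,cx,cy)
c=np.array(best[1:])
for _ in range(5):
    q=P[abs(np.hypot(*(P-c).T)-.045)<.002];c=least_squares(lambda c:np.hypot(*(q-c).T)-.045,c).x
print("cup",best,c.round(4),len(q))
cv2.imwrite("pics/w4c.png",im[0:400,120:520])
```

```text
[0.5665 0.2786 0.1432] 0.059981472030144645
block pred [[291.79000895  41.76344231]]
cell nub pred [[318.48760365 205.36294606]]
cup (np.int64(380), np.float64(0.3940000000000001), np.float64(0.28200000000000003)) [0.3946 0.2814] 455
```

View pics/w4c.png

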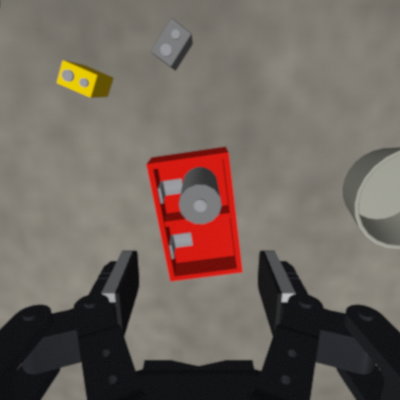

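The round cell stands in the near bay, with its nub at crop (200,206), as predicted. The block is at full-image (292,43), also as predicted, and the cup centre is (0.395, 0.281). Now gripping the block across its 17.5 mm side.

Call:
{"api": "servo_tool", "payload": {
  "translation": [
    [0, -0.47, -2.88],
    [0, -0.47, -2.88],
    [0, -0.47, -2.88],
    [0, -0.47, -2.88],
    [0, 0, 0],
    [0, 0, 0],
    [0, 0, 0],
    [0, 0, 0],
    [0, 0, 0],
    [0, 0, 0],
    [0, 0, 0],
    [0, 0, 0]
  ],
  "twist": [
    [0, 0, 0],
    [0, 0, 0],
    [0, 0, 0],
    [0, 0, 0],
    [0.106, 0, 0],
    [0.106, 0, 0],
    [0.106, 0, 0],
    [0.106, 0, 0],
    [0.106, 0, 0],
    [0.106, 0, 0],
    [0, 0, 0],
    [0, 0, 0]
  ],
  "grip": [6, 6, 6, 6, 6, 6, 6, 6, 6, 6, 6, 6],
  "newtons": 30
}}

```text
time: 9.52
position: [0.5843, 0.163, 0.1419]
orientation: [-0.728, 1.448, 0.728]
ft_force: [-0.1, 0.6, -0.7]
opening: 0.0599
```

Run:
```python
from h import *
im,C=shot("wrist","w5");s,p,M=tool();print(p.round(4),M.round(3))
d=np.array([.5853,.1635,p[2]])-p;print("shift in tool cm",(M.T@d*100).round(2))
u,v=proj(C,(.5853,.1635,.0485))[0].astype(int);print(u,v)
g=cv2.cvtColor(im,cv2.COLOR_BGR2GRAY)
w=g[v-25:v+26,u-25:u+26];t=np.percentile(w,96);m=(w>=t).astype(np.uint8)
n,l,st,ce=cv2.connectedComponentsWithStats(m);k=[i for i in range(1,n) if st[i,4]>15];print([(ce[i]+[u-25,v-25],st[i,4]) for i in k])
for i in k: print(ray(C,ce[i]+[u-25,v-25],.0485).round(4))
```

```text
[0.5844 0.163  0.1423] [[-0.002 -0.803  0.595]
 [-0.001  0.595  0.803]
 [-1.     0.001 -0.002]]
shift in tool cm [-0.   -0.04  0.09]
316 202
[(array([316. , 196.5]), np.int32(38)), (array([316.5, 210.5]), np.int32(68))]
[[0.583  0.1593 0.0485]]
[[0.5897 0.1691 0.0485]]
```

The studs line up with the tool's z and are centred within about 1–2 mm. Descending and gripping.

Call:
{"api": "servo_tool", "payload": {
  "translation": [
    [3, -0.05, 0.15],
    [3, 0, 0],
    [3, 0, 0],
    [2, 0, 0],
    [1.3, 0, 0],
    [0, 0, 0],
    [0, 0, 0],
    [0, 0, 0],
    [0, 0, 0],
    [0, 0, 0],
    [0, 0, 0],
    [0, 0, 0]
  ],
  "twist": [
    [0, 0, 0],
    [0, 0, 0],
    [0, 0, 0],
    [0, 0, 0],
    [0, 0, 0],
    [0, 0, 0],
    [0, 0, 0],
    [0, 0, 0],
    [0, 0, 0],
    [0, 0, 0],
    [0, 0, 0],
    [0, 0, 0]
  ],
  "grip": [6, 6, 6, 6, 6, 6, 1.4, 1.4, 1.4, 1.4, 1.4, 1.4]
}}

```text
time: 10.57
position: [0.5872, 0.1646, 0.0224]
orientation: [-0.726, 1.443, 0.725]
ft_force: [-1.0, 0.2, 6.4]
opening: 0.0168
```

Call:
{"api": "servo_tool", "payload": {
  "translation": [
    [-3, 0, 0],
    [-3, 0, 0],
    [-3, 0, 0],
    [0, 0, 0]
  ],
  "twist": [
    [0, 0, 0],
    [0, 0, 0],
    [0, 0, 0],
    [0, 0, 0]
  ],
  "grip": [1.4, 1.4, 1.4, 1.4]
}}

```text
time: 10.9
position: [0.5892, 0.1649, 0.1184]
orientation: [-0.726, 1.435, 0.724]
ft_force: [0.3, 0.7, 1.7]
opening: 0.0171
```

Run:
```python
from h import *
s,p,M=tool();print(p.round(4),s["opening"],s["ft_force"].round(2))
print("to cup, tool cm",(M.T@(np.array([.3946,.2814,p[2]])-p)*100).round(2), s["joint_positions"].round(2))
```

```text
[0.5892 0.1649 0.1184] 0.017146498934528544 [0.3  0.74 1.73]
to cup, tool cm [-0.16 22.56 -2.28] [ 0.6   0.08 -0.08  0.   -1.4  -1.24]
```

Call:
{"api": "servo_tool", "payload": {
  "translation": [
    [0, 3.76, -0.38],
    [0, 3.76, -0.38],
    [0, 3.76, -0.38],
    [0, 3.76, -0.38],
    [0, 3.76, -0.38],
    [0, 3.76, -0.38],
    [0, 0, 0],
    [0, 0, 0],
    [0, 0, 0]
  ],
  "twist": [
    [0, 0, 0],
    [0, 0, 0],
    [0, 0, 0],
    [0, 0, 0],
    [0, 0, 0],
    [0, 0, 0],
    [0, 0, 0],
    [0, 0, 0],
    [0, 0, 0]
  ],
  "grip": [1.4, 1.4, 1.4, 1.4, 1.4, 1.4, 1.4, 1.4, 1.4]
}}

```text
time: 11.65
position: [0.3916, 0.2809, 0.1106]
orientation: [-0.726, 1.446, 0.726]
ft_force: [0.0, 0.4, -1.2]
opening: 0.017
```

Run:
```python
from h import *
s,p,M=tool();print(p.round(4),s["opening"],s["ft_force"].round(2))
print("to cup, tool cm",(M.T@(np.array([.3946,.2814,.031])-p)*100).round(2))
im,C=shot("wrist","w6")
```

```text
[0.3916 0.2809 0.1106] 0.01699799573222679 [ 0.03  0.35 -1.2 ]
to cup, tool cm [ 7.96 -0.21  0.21]
```

View pics/w6.png

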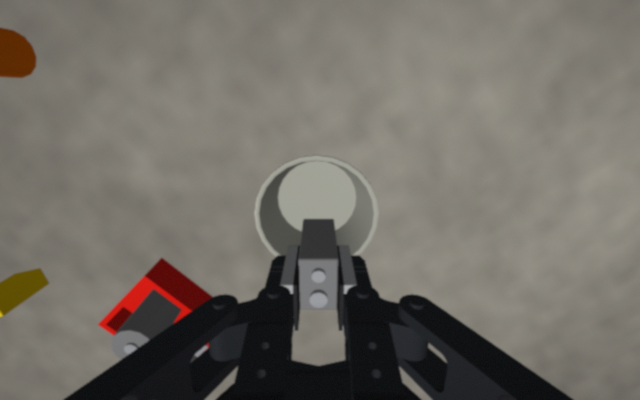

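The block is over the cup: it is centred at column 318 and the cup spans columns 255–377. The holder and round cell are undisturbed at lower left. Lowering and releasing.

Call:
{"api": "servo_tool", "payload": {
  "translation": [
    [3, -0.2, 0.2],
    [2.5, 0, 0],
    [1.5, 0, 0],
    [0.9, 0, 0],
    [0, 0, 0],
    [0, 0, 0],
    [0, 0, 0],
    [0, 0, 0],
    [0, 0, 0],
    [0, 0, 0],
    [-2, 0, 0],
    [-3, 0, 0],
    [-3, 0, 0],
    [-3, 0, 0],
    [-3, 0, 0],
    [0, 0, 0],
    [0, 0, 0]
  ],
  "twist": [
    [0, 0, 0],
    [0, 0, 0],
    [0, 0, 0],
    [0, 0, 0],
    [0, 0, 0],
    [0, 0, 0],
    [0, 0, 0],
    [0, 0, 0],
    [0, 0, 0],
    [0, 0, 0],
    [0, 0, 0],
    [0, 0, 0],
    [0, 0, 0],
    [0, 0, 0],
    [0, 0, 0],
    [0, 0, 0],
    [0, 0, 0]
  ],
  "grip": [1.4, 1.4, 1.4, 1.4, 1.4, 2.2, 3, 3.2, 3.2, 3.2, 3.2, 3.2, 3.2, 3.2, 3.2, 3.2, 3.2]
}}

```text
time: 13.12
position: [0.395, 0.282, 0.1739]
orientation: [-0.723, 1.442, 0.727]
ft_force: [-0.4, -0.1, -1.6]
opening: 0.032
```

Run:
```python
from h import *
im,C=shot("wrist","w7");s,p,M=tool();print(p.round(4),s["opening"],s["joint_positions"].round(2))
t,_=shot("top","top1")
a=cv2.resize(im,(480,300));b=cv2.resize(t[130:320,140:480],(480,268));cv2.imwrite("pics/c7.png",np.vstack([a,b]))
```

```text
[0.3944 0.2815 0.1719] 0.0320269994638228 [ 1.04 -0.27 -0.31 -0.   -1.53 -1.68]
```

View pics/c7.png

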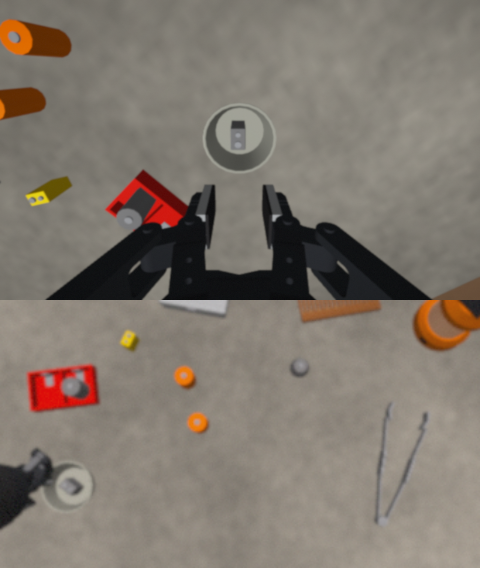

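Both are placed: the block stands inside the upright cup (upper picture at (238,134)) and the round cell is in the bay. The tongs and swollen cell are untouched. Now I'm moving to a view over the tongs, with the tool turned so its camera is on the jaws' side.

Call:
{"api": "servo_tool", "payload": {
  "translation": [
    [-0.52, 0, 0],
    [-0.52, 0, 0],
    [-0.52, 0, 0],
    [-0.52, 0, 0],
    [-0.52, 0, 0],
    [-0.52, 0, 0],
    [-0.52, 0, 0],
    [-0.52, 0, 0],
    [-0.52, 0, 0],
    [-0.52, 0, 0],
    [-0.52, 0, 0],
    [-0.52, 0, 0],
    [-0.52, 0, 0],
    [-0.52, 0, 0],
    [-0.52, 0, 0],
    [-0.52, 0, 0],
    [-0.52, 0, 0]
  ],
  "twist": [
    [-0.1155, 0, 0],
    [-0.1155, 0, 0],
    [-0.1155, 0, 0],
    [-0.1155, 0, 0],
    [-0.1155, 0, 0],
    [-0.1155, 0, 0],
    [-0.1155, 0, 0],
    [-0.1155, 0, 0],
    [-0.1155, 0, 0],
    [-0.1155, 0, 0],
    [-0.1155, 0, 0],
    [-0.1155, 0, 0],
    [-0.1155, 0, 0],
    [-0.1155, 0, 0],
    [-0.1155, 0, 0],
    [-0.1155, 0, 0],
    [-0.1155, 0, 0]
  ],
  "grip": [3.2, 3.2, 3.2, 3.2, 3.2, 3.2, 3.2, 3.2, 3.2, 3.2, 3.2, 3.2, 3.2, 3.2, 3.2, 3.2, 3.2]
}}

```text
time: 14.63
position: [0.3942, 0.2809, 0.2585]
orientation: [-2.092, 0.257, 2.095]
ft_force: [0.5, -0.2, -0.3]
opening: 0.0322
```

Call:
{"api": "servo_tool", "payload": {
  "translation": [
    [0, 3.4, -0.62],
    [0, 3.4, -0.62],
    [0, 3.4, -0.62],
    [0, 3.4, -0.62],
    [0, 3.4, -0.62],
    [0, 3.4, -0.62],
    [0, 3.4, -0.62],
    [0, 3.4, -0.62],
    [0, 3.4, -0.62],
    [0, 3.4, -0.62],
    [0, 3.4, -0.62],
    [0, 3.4, -0.62],
    [0, 3.4, -0.62],
    [0, 3.4, -0.62],
    [0, 3.4, -0.62],
    [0, 3.4, -0.62],
    [0, 0, 0],
    [0, 0, 0],
    [0, 0, 0]
  ],
  "twist": [
    [0, 0, 0],
    [0, 0, 0],
    [0, 0, 0],
    [0, 0, 0],
    [0, 0, 0],
    [0, 0, 0],
    [0, 0, 0],
    [0, 0, 0],
    [0, 0, 0],
    [0, 0, 0],
    [0, 0, 0],
    [0, 0, 0],
    [0, 0, 0],
    [0, 0, 0],
    [0, 0, 0],
    [0, 0, 0],
    [0, 0, 0],
    [0, 0, 0],
    [0, 0, 0]
  ],
  "grip": [8.5, 8.5, 8.5, 8.5, 8.5, 8.5, 8.5, 8.5, 8.5, 8.5, 8.5, 8.5, 8.5, 8.5, 8.5, 8.5, 8.5, 8.5, 8.5]
}}

```text
time: 16.22
position: [0.3567, -0.2704, 0.2587]
orientation: [-2.086, 0.261, 2.091]
ft_force: [-0.6, 0.2, 0.0]
opening: 0.0849
```

Run:
```python
from h import *
im,C=shot("wrist","w8");s,p,M=tool();print(p.round(4),M.round(3),s["opening"],s["joint_positions"].round(2))
for n,P in dict(hinge=(.335,-.265,.02),grip=(.432,-.289,.034),jl=(.541,-.281,.02),jr=(.524,-.347,.02),sw=(.6103,-.1211,.05)).items(): print(n,proj(C,P).round(0))
```

```text
[ 0.357  -0.2699  0.2591] [[-0.001 -0.245 -0.969]
 [ 0.001 -0.969  0.245]
 [-1.    -0.     0.001]] 0.08489900452737155 [-0.19 -0.37 -0.22 -0.   -1.72  1.52]
hinge [[319. 180.]]
grip [[318.  97.]]
jl [[285.  -7.]]
jr [[350.  -7.]]
sw [[ 97. -51.]]
```

View pics/w8.png

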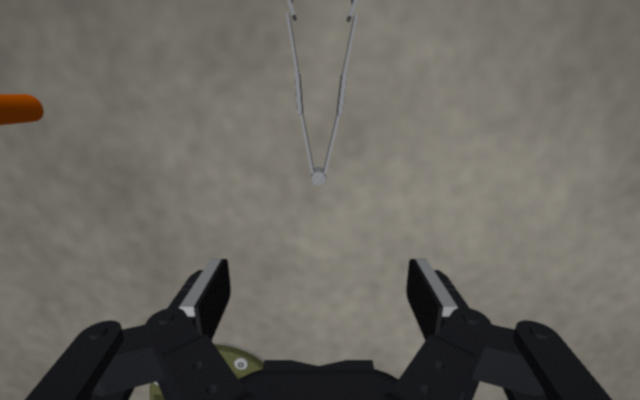

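The tongs appear nearly in line with the tool: hinge at (318,177), grip plates near (299,95) and (341,95), and arms leaving the top edge at (289,0) and (354,0). I'll measure the midline by rows.

Run:
```python
from h import *
im=cv2.imread("pics/w8.png");C=cam("wrist");s,p,M=tool()
g=cv2.cvtColor(im,cv2.COLOR_BGR2GRAY).astype(float);d=abs(g-cv2.medianBlur(g.astype(np.uint8),41))
mid=[]
for v in range(25,165,10):
    r=d[v-1:v+2].mean(0);xs=[]
    for a,b in((270,317),(321,370)):
        w=np.clip(r[a:b]-12,0,None);xs.append((w@np.arange(a,b))/w.sum() if w.sum()>0 else np.nan)
    mid.append((v,*xs,(xs[0]+xs[1])/2))
mid=np.array(mid);print(mid.round(1))
k=np.isfinite(mid[:,3]);f=np.polyfit(mid[k,0],mid[k,3],1);print("fit u(v)",f,"hinge u",np.polyval(f,177))
h=ray(C,(318.5,177),.034)[0];u=np.polyval(f,[20,177]);L=ray(C,np.c_[u,[20,177]],.03);dv=L[0]-L[1];yaw=np.arctan2(dv[1],dv[0])
e=np.r_[np.cos(yaw),np.sin(yaw),0];print("hinge",h.round(4),"yaw",yaw.round(4),"tool -z yaw",np.arctan2(-M[1,2],-M[0,2]).round(4))
o=h+.1*e;pl=ray(C,np.array([(np.polyval(f,75),75),(np.polyval(f,113),113)]),.034);print("grip via hinge",o.round(4),"via plates",pl.mean(0).round(4),"plate len",np.linalg.norm(pl[0]-pl[1]).round(3))
print("width plates", np.linalg.norm(np.diff(ray(C,mid[7,1:3][:,None]*[1,0]+[0,mid[7,0]],.034),axis=0)).round(4))
for G in(o,pl.mean(0)):print("shift cm",(M.T@(np.r_[G[:2],p[2]]-p)*100).round(2))
```

```text
[[ 25.  290.  351.5 320.8]
 [ 35.  291.7 349.7 320.7]
 [ 45.  293.3 347.5 320.4]
 [ 55.  294.8 345.5 320.1]
 [ 65.  297.8 343.3 320.6]
 [ 75.  299.4 341.  320.2]
 [ 85.  300.3 339.9 320.1]
 [ 95.  301.1 338.7 319.9]
 [105.  301.8 337.5 319.6]
 [115.  302.7 336.3 319.5]
 [125.  305.  334.  319.5]
 [135.  307.  332.3 319.6]
 [145.  309.  329.  319. ]
 [155.  311.  327.  319. ]]
fit u(v) [-1.32093239e-02  3.21121238e+02] hinge u 318.7831878526524
hinge [ 0.3424 -0.2663  0.034 ] yaw -0.2581 tool -z yaw -0.2476
grip via hinge [ 0.4391 -0.2918  0.034 ] via plates [ 0.4344 -0.2909  0.034 ] plate len 0.04
width plates 0.042
shift cm [-0.01  0.11 -8.5 ]
shift cm [-0.01  0.14 -8.03]
```

Call:
{"api": "servo_tool", "payload": {
  "translation": [
    [0, 0.04, -2.73],
    [0, 0.04, -2.73],
    [0, 0.04, -2.74],
    [3, 0, 0],
    [3, 0, 0],
    [3, 0, 0],
    [3, 0, 0],
    [3, 0, 0],
    [1.9, 0, 0],
    [0, 0, 0],
    [0, 0, 0],
    [0, 0, 0]
  ],
  "twist": [
    [0.01, 0, 0],
    [0, 0, 0],
    [0, 0, 0],
    [0, 0, 0],
    [0, 0, 0],
    [0, 0, 0],
    [0, 0, 0],
    [0, 0, 0],
    [0, 0, 0],
    [0, 0, 0],
    [0, 0, 0],
    [0, 0, 0]
  ],
  "grip": [8.5, 8.5, 8.5, 8.5, 8.5, 8.5, 8.5, 8.5, 8.5, 8.5, 8.5, 8.5]
}}

```text
time: 17.27
position: [0.4372, -0.2921, 0.0929]
orientation: [-2.088, 0.27, 2.083]
ft_force: [0.8, -0.2, 0.8]
opening: 0.0847
```

Run:
```python
from h import *
im,C=shot("wrist","w9");s,p,M=tool();print(p.round(4),M.round(3),s["opening"])
g=cv2.cvtColor(im,cv2.COLOR_BGR2GRAY).astype(float);d=abs(g-cv2.medianBlur(g.astype(np.uint8),61))
for v in range(10,260,16):
    r=d[v-1:v+2].mean(0);x=np.nonzero(r[215:425]>14)[0]+215
    # group runs
    gr=np.split(x,np.nonzero(np.diff(x)>4)[0]+1) if len(x) else []
    print(v,[(int(q[0]),int(q[-1])) for q in gr])
print("jaws",proj(C,p+np.r_[(-.095*M[:,2])[:2],-p[2]+.028]),"grip",proj(C,np.r_[p[:2],.034]),"plate ends",proj(C,[np.r_[(p+k*M[:,2])[:2],.034] for k in(-.0225,.0225)]))
```

```text
[ 0.4373 -0.2923  0.0932] [[ 0.003 -0.254 -0.967]
 [-0.001 -0.967  0.254]
 [-1.     0.001 -0.003]] 0.08506868125038473
10 []
26 []
42 []
58 [(265, 277), (365, 373)]
74 [(263, 275), (367, 374)]
90 [(267, 278), (364, 370)]
106 [(264, 272), (369, 374)]
122 [(267, 275), (366, 370)]
138 [(270, 279), (362, 367)]
154 [(274, 282), (358, 363)]
170 [(277, 285), (354, 359)]
186 [(284, 289), (350, 355)]
202 [(286, 291), (347, 354)]
218 [(287, 293), (345, 351)]
234 [(289, 294), (344, 349)]
250 [(293, 297), (340, 344)]
jaws [[319.40551888  71.07845289]] grip [[318.98562675 217.64590385]] plate ends [[319.08510561 186.60678008]
 [318.892503   246.70212442]]
```

Run:
```python
from h import *
g=cv2.cvtColor(cv2.imread("pics/w9.png"),cv2.COLOR_BGR2GRAY)
for v in(150,200,216,232,256):print(v,g[v,262:304].tolist(),'|',g[v,336:380].tolist())
```

```text
150 [122, 122, 122, 122, 122, 122, 121, 121, 122, 123, 130, 136, 137, 134, 117, 88, 65, 60, 72, 100, 118, 123, 124, 124, 123, 124, 123, 124, 124, 123, 124, 124, 124, 124, 125, 125, 125, 125, 125, 126, 126, 126] | [128, 127, 128, 127, 127, 126, 126, 126, 126, 125, 126, 127, 127, 126, 127, 127, 127, 126, 128, 127, 127, 126, 122, 106, 82, 69, 69, 77, 105, 128, 136, 137, 134, 129, 125, 125, 124, 125, 123, 125, 125, 124, 124, 124]
200 [122, 122, 121, 122, 121, 122, 123, 122, 122, 122, 123, 121, 121, 122, 122, 121, 119, 123, 131, 134, 135, 135, 129, 105, 75, 55, 52, 55, 71, 98, 118, 122, 122, 123, 123, 122, 123, 123, 125, 125, 124, 126] | [127, 128, 127, 127, 126, 127, 126, 127, 127, 126, 124, 115, 94, 72, 63, 64, 65, 74, 102, 126, 134, 135, 136, 135, 131, 126, 126, 127, 127, 127, 127, 127, 128, 128, 127, 128, 129, 128, 128, 127, 128, 128, 126, 127]
216 [126, 126, 127, 127, 127, 128, 127, 128, 127, 126, 126, 126, 126, 125, 125, 125, 125, 123, 123, 126, 132, 133, 134, 135, 127, 101, 67, 53, 53, 59, 82, 109, 122, 126, 124, 125, 125, 126, 126, 125, 126, 125] | [125, 125, 124, 123, 122, 123, 1
[... 337 characters left out ...]
, 75, 106, 125, 130, 130, 130, 129, 130, 129, 130, 130] | [120, 120, 121, 121, 122, 121, 120, 113, 92, 69, 61, 61, 68, 84, 109, 127, 133, 134, 135, 130, 119, 115, 119, 120, 121, 120, 119, 120, 121, 121, 120, 122, 122, 122, 121, 123, 122, 123, 123, 124, 123, 122, 123, 124]
256 [122, 123, 122, 123, 121, 122, 121, 120, 121, 120, 121, 120, 120, 118, 120, 119, 119, 118, 118, 118, 118, 118, 120, 119, 120, 120, 121, 122, 128, 134, 136, 132, 111, 81, 62, 63, 75, 99, 118, 123, 123, 123] | [123, 119, 104, 83, 71, 69, 76, 99, 123, 135, 136, 133, 125, 122, 120, 120, 120, 119, 119, 119, 119, 119, 118, 118, 119, 118, 117, 118, 117, 116, 116, 116, 115, 115, 115, 113, 114, 114, 115, 116, 115, 116, 115, 116]
```

The bright plate tops run from column 282 to 358 (about 52 mm, midline 320 against 319 expected), so the tongs are centred. Descending and squeezing to 50 mm.

Call:
{"api": "servo_tool", "payload": {
  "translation": [
    [3, 0.05, 0],
    [3, 0, 0],
    [1.8, 0, 0],
    [1.2, 0, 0],
    [0.2, 0, 0],
    [0, 0, 0],
    [0, 0, 0]
  ],
  "twist": [
    [0, 0, 0],
    [0, 0, 0],
    [0, 0, 0],
    [0, 0, 0],
    [0, 0, 0],
    [0, 0, 0],
    [0, 0, 0]
  ],
  "grip": [8.5, 8.5, 8.5, 8.5, 8.5, 8.5, 8.5],
  "newtons": 40
}}

```text
time: 17.9
position: [0.4371, -0.2934, 0.0008]
orientation: [-2.087, 0.271, 2.081]
ft_force: [0.5, 0.5, 0.5]
opening: 0.085
```

Call:
{"api": "servo_tool", "payload": {
  "translation": [
    [0, 0, 0],
    [0, 0, 0],
    [0, 0, 0],
    [0, 0, 0],
    [0, 0, 0],
    [0, 0, 0]
  ],
  "twist": [
    [0, 0, 0],
    [0, 0, 0],
    [0, 0, 0],
    [0, 0, 0],
    [0, 0, 0],
    [0, 0, 0]
  ],
  "grip": [6.5, 5.5, 5, 5, 5, 5]
}}

```text
time: 18.4
position: [0.4371, -0.2934, 0.0006]
orientation: [-2.087, 0.271, 2.081]
ft_force: [0.5, 1.5, 5.4]
opening: 0.0498
```

Squeezed to 49.8 mm. Lifting and carrying toward the swollen cell at 10 cm height.

Call:
{"api": "servo_tool", "payload": {
  "translation": [
    [-1, 0, 0],
    [-2, 0, 0],
    [-2.5, 0, 0],
    [-2.5, 0, 0],
    [-1.5, 0, 0],
    [-0.5, 0, 0],
    [0, 0, 0],
    [0, 0, 0]
  ],
  "twist": [
    [0, 0, 0],
    [0, 0, 0],
    [0, 0, 0],
    [0, 0, 0],
    [0, 0, 0],
    [0, 0, 0],
    [0, 0, 0],
    [0, 0, 0]
  ],
  "grip": [4.9, 4.9, 4.9, 4.9, 4.9, 4.9, 4.9, 4.9]
}}

```text
time: 19.07
position: [0.4354, -0.2925, 0.0978]
orientation: [-2.082, 0.27, 2.084]
ft_force: [0.1, -0.0, -1.2]
opening: 0.0491
```

Call:
{"api": "servo_tool", "payload": {
  "translation": [
    [0, -1, -0.1],
    [0, -2, -0.2],
    [0, -2.5, -0.36],
    [0, -2.5, -0.36],
    [0, -2.5, -0.36],
    [0, -2.5, -0.36],
    [0, -2.5, -0.36],
    [0, -2.5, -0.36],
    [0, -1.5, -0.2],
    [0, -1, -0.1],
    [0, -0.5, -0.1],
    [0, 0, 0],
    [0, 0, 0],
    [0, 0, 0]
  ],
  "twist": [
    [0, 0, 0],
    [0, 0, 0],
    [0, 0, 0],
    [0, 0, 0],
    [0, 0, 0],
    [0, 0, 0],
    [0, 0, 0],
    [0, 0, 0],
    [0, 0, 0],
    [0, 0, 0],
    [0, 0, 0],
    [0, 0, 0],
    [0, 0, 0],
    [0, 0, 0]
  ],
  "grip": [4.9, 4.9, 4.9, 4.9, 4.9, 4.9, 4.9, 4.9, 4.9, 4.9, 4.9, 4.9, 4.9, 4.9]
}}

```text
time: 20.23
position: [0.5168, -0.0979, 0.0986]
orientation: [-2.083, 0.272, 2.084]
ft_force: [-0.2, 0.8, -0.8]
opening: 0.0492
```

Run:
```python
from h import *
im,C=shot("wrist","w10");s,p,M=tool();print(p.round(4),M.round(3),s["opening"],s["ft_force"].round(2),s["time"])
print("shift to aim",(M.T@(np.r_[.5184,-.097,p[2]]-p)*100).round(2))
print("cell nub pred",proj(C,(.6103,-.1211,.05)),"jaws pred top",proj(C,p+np.r_[(-.095*M[:,2])[:2],.028]))
cv2.imwrite("pics/w10c.png",cv2.resize(im[0:300,170:470],(800,800))[:600])
```

```text
[ 0.5168 -0.0979  0.0987] [[-0.    -0.257 -0.967]
 [-0.    -0.967  0.257]
 [-1.     0.     0.   ]] 0.049432075831377924 [ 0.06  0.26 -1.27] 20.2833
shift to aim [-0.   -0.13 -0.13]
cell nub pred [[316.5894367   66.67680445]] jaws pred top [[320.35933011  53.03780949]]
```

Run:
```python
from h import *
im=cv2.imread("pics/w10.png");sc,_=shot("scene","scene10")
a=cv2.resize(im[0:260,190:450],(520,520),interpolation=2);b=cv2.resize(sc[130:260,230:370],(280,260),interpolation=2)
o=np.zeros((520,800,3),np.uint8);o[:,:520]=a;o[:260,520:]=b;cv2.imwrite("pics/c10.png",o)
```

```text
(no output)
```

View pics/c10.png

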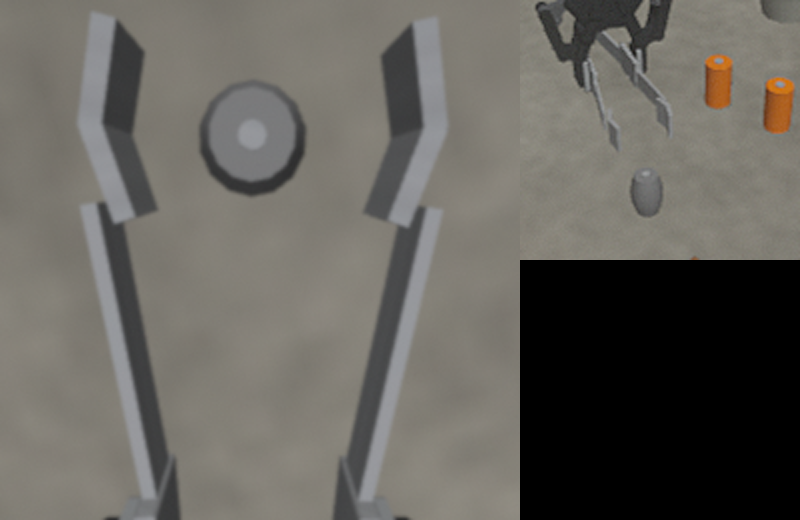

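The tongs are held level. The jaw vertices are at crop (78,122) and (447,125), so their middle is at about (321,61.5) in the full image. The swollen cell's nub is at crop (252,134), i.e. (316,67), between the jaws and slightly off. I'll compute the last correction.

Run:
```python
from h import *
s,p,M=tool();C=cam("wrist",s)
top=ray(C,(321.2,61),.126)[0];bot=ray(C,(320.8,66),.098)[0];c=ray(C,(316,67),.05)[0]
for n,j in(("top",top),("bot",bot)):print(n,j.round(4),"along tool rel TCP cm",(M.T@(j-p)*100).round(2),"shift to cell cm",(M.T@(np.r_[c[:2]-j[:2],0])*100).round(2))
print("cell",c.round(4))
```

```text
top [ 0.6064 -0.122   0.126 ] along tool rel TCP cm [-2.73  0.04 -9.27] shift to cell cm [-0.   -0.22 -0.35]
bot [ 0.6068 -0.1223  0.098 ] along tool rel TCP cm [ 0.07  0.05 -9.32] shift to cell cm [-0.   -0.23 -0.3 ]
cell [ 0.6104 -0.1208  0.05  ]
```

The upper and lower jaw edges agree, so the tongs are level. The correction is −2.2 mm in y and −3.2 mm in z. Shifting, then lowering around the cell.

Call:
{"api": "servo_tool", "payload": {
  "translation": [
    [0, -0.22, -0.32],
    [0, 0, 0],
    [2, 0, 0],
    [2, 0, 0],
    [1.5, 0, 0],
    [1.5, 0, 0],
    [1, 0, 0],
    [0.9, 0, 0],
    [0, 0, 0],
    [0, 0, 0]
  ],
  "twist": [
    [0, 0, 0],
    [0, 0, 0],
    [0, 0, 0],
    [0, 0, 0],
    [0, 0, 0],
    [0, 0, 0],
    [0, 0, 0],
    [0, 0, 0],
    [0, 0, 0],
    [0, 0, 0]
  ],
  "grip": [4.9, 4.9, 4.9, 4.9, 4.9, 4.9, 4.9, 4.9, 4.9, 4.9],
  "newtons": 60
}}

```text
time: 21.17
position: [0.5209, -0.096, 0.0099]
orientation: [-2.084, 0.271, 2.084]
ft_force: [-0.3, 0.7, 0.5]
opening: 0.0491
```

Run:
```python
from h import *
im,C=shot("wrist","w11");s,p,M=tool();print(p.round(4),s["opening"],s["ft_force"].round(2))
u,v=proj(C,(.6104,-.1208,.05))[0].round().astype(int)
g=cv2.cvtColor(im,cv2.COLOR_BGR2GRAY)
w=g[v-8:v+9,u-8:u+9];y,x=np.nonzero(w>np.percentile(w,85));print("nub pred",u,v,"seen",x.mean()+u-8,y.mean()+v-8)
# outer bright edges of jaws by row
for r in range(v-20,v+36,8):
    x=np.nonzero(g[r,200:440]>138)[0]+200;print(r,np.split(x,np.nonzero(np.diff(x)>3)[0]+1)and [(int(q[0]),int(q[-1])) for q in np.split(x,np.nonzero(np.diff(x)>3)[0]+1) if len(q)])
```

```text
[ 0.5213 -0.096   0.0106] 0.049228082439430325 [ 0.74 -1.36 -0.6 ]
nub pred 324 56 seen 325.0 57.592592592592595
36 [(232, 242), (400, 410)]
44 [(231, 241), (317, 330), (401, 411)]
52 [(231, 239), (311, 335), (402, 411)]
60 [(229, 239), (311, 335), (403, 413)]
68 [(231, 241), (318, 329), (401, 412)]
76 [(234, 244), (398, 408)]
84 [(237, 247), (395, 405)]
```

The cell's nub is still in place at (323,57), centred between the jaws at columns 229–413. Closing.

Call:
{"api": "servo_tool", "payload": {
  "translation": [
    [0, 0, 0],
    [0, 0, 0],
    [0, 0, 0],
    [0, 0, 0],
    [0, 0, 0],
    [0, 0, 0],
    [0, 0, 0],
    [0, 0, 0],
    [0, 0, 0],
    [0, 0, 0]
  ],
  "twist": [
    [0, 0, 0],
    [0, 0, 0],
    [0, 0, 0],
    [0, 0, 0],
    [0, 0, 0],
    [0, 0, 0],
    [0, 0, 0],
    [0, 0, 0],
    [0, 0, 0],
    [0, 0, 0]
  ],
  "grip": [4.6, 4.4, 4.2, 4.0, 3.8, 3.6, 3.4, 3.3, 3.3, 3.3]
}}

```text
time: 22.05
position: [0.521, -0.0961, 0.0102]
orientation: [-2.084, 0.271, 2.083]
ft_force: [-2.6, -1.7, 2.7]
opening: 0.0368
```

Call:
{"api": "servo_tool", "payload": {
  "translation": [
    [-0.5, 0, 0],
    [-1, 0, 0],
    [-1.5, 0, 0],
    [0, 0, 0],
    [0, 0, 0]
  ],
  "twist": [
    [0, 0, 0],
    [0, 0, 0],
    [0, 0, 0],
    [0, 0, 0],
    [0, 0, 0]
  ],
  "grip": [3.3, 3.3, 3.3, 3.3, 3.3]
}}

```text
time: 22.47
position: [0.5214, -0.0955, 0.0405]
orientation: [-2.085, 0.269, 2.082]
ft_force: [-0.4, 0.6, -2.5]
opening: 0.0368
```

Run:
```python
from h import *
im,C=shot("wrist","w12");s,p,M=tool();print(p.round(4),s["opening"],s["ft_force"].round(2),s["wrist_torque"].round(3))
g=cv2.cvtColor(im,cv2.COLOR_BGR2GRAY)
for r in range(20,110,8):
    x=np.nonzero(g[r,200:440]>138)[0]+200;print(r,[(int(q[0]),int(q[-1])) for q in np.split(x,np.nonzero(np.diff(x)>3)[0]+1) if len(q)])
```

```text
[ 0.5207 -0.0955  0.0395] 0.03694672840738384 [ 0.31  0.42 -1.85] [0.038 0.119 0.02 ]
20 [(267, 277), (365, 375)]
28 [(265, 275), (367, 376)]
36 [(263, 273), (368, 378)]
44 [(262, 272), (316, 325), (369, 379)]
52 [(261, 270), (309, 332), (371, 380)]
60 [(259, 268), (308, 333), (373, 382)]
68 [(260, 270), (314, 327), (371, 381)]
76 [(263, 272), (369, 379)]
84 [(265, 274), (366, 376)]
92 [(267, 276), (364, 374)]
100 [(270, 278), (362, 371)]
108 [(257, 263), (273, 281), (359, 368), (377, 383)]
```

The cell rises with the tongs: the nub is unchanged relative to the jaws and the load is about 1.9–2.5 N, which matches tongs plus cell. Lifting another 7 cm.

Call:
{"api": "servo_tool", "payload": {
  "translation": [
    [-0.5, 0, 0],
    [-1, 0, 0],
    [-1.5, 0, 0],
    [-1.5, 0, 0],
    [-1.2, 0, 0],
    [-0.8, 0, 0],
    [-0.5, 0, 0],
    [0, 0, 0],
    [0, 0, 0],
    [0, 0, 0],
    [0, 0, 0],
    [0, 0, 0],
    [0, 0, 0]
  ],
  "twist": [
    [0, 0, 0],
    [0, 0, 0],
    [0, 0, 0],
    [0, 0, 0],
    [0, 0, 0],
    [0, 0, 0],
    [0, 0, 0],
    [0, 0, 0],
    [0, 0, 0],
    [0, 0, 0],
    [0, 0, 0],
    [0, 0, 0],
    [0, 0, 0]
  ],
  "grip": [3.3, 3.3, 3.3, 3.3, 3.3, 3.3, 3.3, 3.3, 3.3, 3.3, 3.3, 3.3, 3.3]
}}

```text
time: 23.6
position: [0.5206, -0.0959, 0.1093]
orientation: [-2.083, 0.271, 2.085]
ft_force: [0.1, 0.6, -1.5]
opening: 0.0365
```

Run:
```python
from h import *
im,C=shot("wrist","w13");s,p,M=tool();print(p.round(4),s["opening"],s["ft_force"].round(2),s["wrist_torque"].round(3),abs(s["qvel"]).max().round(4),s["time"])
g=cv2.cvtColor(im,cv2.COLOR_BGR2GRAY)
for r in range(44,77,8):
    x=np.nonzero(g[r,200:440]>138)[0]+200;print(r,[(int(q[0]),int(q[-1])) for q in np.split(x,np.nonzero(np.diff(x)>3)[0]+1) if len(q)])
# height of the nub from wrist ray and scene/top views
t,Ct=shot("top","top13");sc,Cs=shot("scene","scene13")
n=np.r_[(p-.095*M[:,2])[:2],p[2]+.04];print("expected nub px scene",proj(Cs,n),"top",proj(Ct,n))
a=cv2.imread("pics/top1.png")
for nm,(x0,y0,x1,y1) in dict(holder=(150,170,215,215),tin=(245,95,310,145),comb=(345,115,412,150),lantern=(428,100,500,170)).items():print(nm,"mean diff",cv2.absdiff(a,t)[y0:y1,x0:x1].mean().round(2))
b0=cv2.imread("pics/scene0.png")
u,v=proj(Cs,(.6104,-.1208,.024))[0].round().astype(int);print("old cell spot scene",u,v,"before",b0[v-3:v+4,u-3:u+4].mean().round(0),"now",sc[v-3:v+4,u-3:u+4].mean().round(0))
u,v=proj(Cs,n-[0,0,.026])[0].round().astype(int);print("cell now",u,v,sc[v-2:v+3,u-2:u+3].mean((0,1)).round(0))
```

```text
[ 0.5207 -0.0959  0.1094] 0.03627687653416751 [-1.18 -0.29 -1.87] [ 0.035  0.053 -0.014] 0.0021 23.65
44 [(262, 272), (316, 325), (369, 379)]
52 [(261, 270), (309, 332), (371, 380)]
60 [(259, 268), (308, 332), (373, 382)]
68 [(260, 270), (315, 327), (371, 382)]
76 [(263, 272), (369, 379)]
expected nub px scene [[291.87888801 177.06490446]] top [[357.00416661 166.33468187]]
holder mean diff 27.12
tin mean diff 7.3
comb mean diff 7.32
lantern mean diff 5.27
old cell spot scene 293 226 before 106.0 now 128.0
cell now 292 188 [110. 111. 111.]
```

The holder region differs between the two top pictures. I'll check that with colour masks before handing in.

Run:
```python
from h import *
Ct=cam("top")
def blob(m):
    m=m.astype(np.uint8);cs=cv2.findContours(m,0,2)[0]
    if not cs:return None
    c=max(cs,key=cv2.contourArea);r=cv2.minAreaRect(c);return np.round(r[0],1),np.round(r[1],1),cv2.contourArea(c)
for n in("top0","top1","top13"):
    im=cv2.imread(f"pics/{n}.png");h=cv2.cvtColor(im,cv2.COLOR_BGR2HSV)
    red=(h[...,1]>150)&((h[...,0]<5)|(h[...,0]>174))&(h[...,2]>60);red[:,300:]=0
    org=(h[...,1]>170)&(h[...,0]>7)&(h[...,0]<16)&(h[...,2]>120);org[:,:400]=0;org[230:]=0
    tin=(h[...,1]<25)&(h[...,2]>150);tin[:90]=0;tin[150:]=0;tin[:,:235]=0;tin[:,320:]=0
    comb=(h[...,1]>90)&(h[...,0]<14);comb[:110]=0;comb[160:]=0;comb[:,:335]=0;comb[:,420:]=0
    g=h[...,2].astype(int)
    print(n,"bg",im[300:330,300:330].mean().round(1),"holder",blob(red),"lantern",blob(org),"tin",blob(tin),"comb",blob(comb))
im=cv2.imread("pics/top13.png");a=cv2.imread("pics/top1.png")
print("diff holder-region 3x3 blocks",[[int(cv2.absdiff(a,im)[170+15*i:185+15*i,150+16*j:166+16*j].mean()) for j in range(4)] for i in range(3)])
e=proj(Ct,(.567,.278,.066))[0].round().astype(int);print("cell px",e,a[e[1]-2:e[1]+3,e[0]-2:e[0]+3].mean((0,1)).round(),im[e[1]-2:e[1]+3,e[0]-2:e[0]+3].mean((0,1)).round())
e=proj(Ct,(.3946,.2814,.05))[0].round().astype(int);print("block px",e,a[e[1]-2:e[1]+3,e[0]-2:e[0]+3].mean((0,1)).round(),im[e[1]-2:e[1]+3,e[0]-2:e[0]+3].mean((0,1)).round())
```

```text
top0 bg 128.4 holder (array([183.9, 192.1]), array([28.1, 48.7]), 1266.5) lantern (array([461.1, 140.2]), array([39.3, 52.7]), 909.0) tin (array([278. , 119.4]), array([48. , 32.2]), 1410.0) comb (array([379.9, 132.7]), array([16.8, 57.2]), 862.0)
top1 bg 132.6 holder (array([183.9, 192. ]), array([28. , 48.7]), 1267.5) lantern (array([461.2, 140.6]), array([39.5, 52.6]), 1368.0) tin (array([278.1, 118.9]), array([48. , 33.1]), 1444.0) comb (array([380. , 132.7]), array([16.8, 57. ]), 864.0)
top13 bg 138.9 holder (array([178.1, 184. ]), array([24.5, 52.7]), 313.0) lantern (array([460.9, 140.5]), array([39.3, 53.1]), 1387.0) tin (array([278.1, 119.2]), array([48.4, 33.7]), 1492.5) comb (array([380. , 132.7]), array([16.8, 57. ]), 843.0)
diff holder-region 3x3 blocks [[6, 6, 7, 15], [6, 54, 40, 46], [6, 55, 47, 33]]
cell px [190 190] [144. 142. 145.] [ 70. 106. 107.]
block px [187 261] [141. 140. 142.] [147. 146. 149.]
```

Run:
```python
from h import *
Cs=cam("scene");a=cv2.imread("pics/scene10.png");b=cv2.imread("pics/scene13.png")
for n,P in dict(cell_side=(.567,.278,.05),cell_top=(.567,.278,.064),cup_rim=(.3946+.043,.2814,.045),block_top=(.3946,.2814,.05)).items():
    e=proj(Cs,P)[0].round().astype(int);f=lambda i:i[e[1]-2:e[1]+3,e[0]-2:e[0]+3].mean((0,1)).round();print(n,e,f(a),f(b))
for n in("scene0","scene10","scene13"):
    h=cv2.cvtColor(cv2.imread(f"pics/{n}.png"),cv2.COLOR_BGR2HSV);r=((h[...,1]>150)&((h[...,0]<5)|(h[...,0]>174))&(h[...,2]>60));r[:100]=0
    y,x=np.nonzero(r);print(n,len(x),x.mean().round(1),y.mean().round(1))
print("max diff holder/cup box",cv2.absdiff(a,b)[105:175,340:445].mean())
t=cv2.imread("pics/top13.png");h=cv2.cvtColor(t,cv2.COLOR_BGR2HSV);ol=((h[...,0]>22)&(h[...,0]<45)&(h[...,1]>70)).astype(np.uint8);n,l,st,c=cv2.connectedComponentsWithStats(ol);print("olive blobs",[st[i].tolist() for i in range(1,n) if st[i,4]>200])
```

```text
cell_side [409 145] [102. 104. 106.] [101. 102. 104.]
cell_top [410 140] [128. 128. 128.] [127. 127. 128.]
cup_rim [375 127] [105. 113. 113.] [106. 113. 113.]
block_top [364 120] [122. 124. 124.] [122. 124. 124.]
scene0 786 414.3 152.7
scene10 578 416.1 154.1
scene13 578 416.2 154.0
max diff holder/cup box 1.9177777777777778
olive blobs [[263, 144, 138, 89, 5048], [168, 175, 117, 225, 16405], [0, 259, 9, 72, 423], [289, 380, 42, 20, 645]]
```

The scene view shows the cell and holder unchanged: the red blob is the same and the cell's side and top are grey where expected. In the top view the olive arm simply blocks the holder. Handing in.

```bash
python3 -c "
from workcell import arm
s=arm.sense();print(s['time'],s['opening'],s['ft_force'].round(2));print(arm.sign_off())"
```

```text
23.75 0.03607478384176785 [ 0.96  0.2  -0.82]
the job is handed in; nothing more can be done
None
```

The job is handed in at 23.8 s of the 72 s limit; the hand-in reported no verdict.

**What I did:** I stood the round cell in the near bay (−y) of the holder and put the block battery in the cup, which stayed upright. I then picked up the tongs, lowered their jaws around the swollen cell, closed them at 60 N and lifted it. By my estimate its middle is about 0.12 m above the slab. The wrist pictures show only the tongs' jaws at the swollen cell.

**What the last checks showed:**
- **Grip on the swollen cell:** After the lift, its nub sat in the same place between the jaws as before.
- **Opening over the grip plates:** It crept from 36.8 to 36.1 mm at hand-in, below the stated 38 mm.
- **Wrist load:** It read −1.5 to −2.5 N during the lift, about right for tongs plus cell. The last reading was −0.8 N, which is lower than it should be. Wrist readings varied by about 1 N throughout, and I took no picture after that one.
- **Round cell, holder, cup and block:** They were unchanged in the scene camera between picking up the tongs and the final lift.
- **Tin, comb and lantern:** They stayed within about 1 px (2–3 mm) of their starting places.
- **One check that disagreed:** In the last top picture the holder looked changed. The arm's olive colour covered it there, and the scene camera showed it unmoved.

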